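Slide the brooch plank out to the pointer and hold it down

ROBOT

A 7-joint arm with a two-finger parallel gripper is mounted at the origin on the work surface. World frame = base frame: x ahead of the robot, y to its left, z up, the work surface at z = 0. Lengths are in m, angles in rad, forces in N, time in s.
With the tool pointing down it reaches from about 0.4 to 0.85 m from the base axis. Payload 4.5 kg.
Tool frame: the origin (TCP) lies on the centre line of the jaws, within the pads' length; the fingertips stand 8 mm ahead of it and the grasp point (between the pads) lies 11 mm behind it; z points along the fingers, x is the direction in which the jaws open and shut, and the axes are right-handed (so a half turn about z gives the same grasp; the last joint's range is limited). The gripper opens to 88 mm and grips with 3 to 60 N. Pads are 18 mm wide; open, the fingers measure 123 mm over their backs; the gripper's body (75 mm by 187 mm) begins 45 mm behind the grasp point.
Start: joints at [1.203, 0.689, -0.195, 1.565, 0.157, 0.902, -0.215], TCP at [0.244, -0.575, 0.247] pointing down, gripper open.
Joint ranges: [-3.01, 3.01], [-0.46, 2.08], [-1.47, 1.51], [0.13, 2.56], [-1, 4.14], [0.04, 2.09], [-2.66, 2.66]. Speed limits (rad/s): [2.57, 2.57, 3.14, 3.14, 3.14, 3.14, 3.14].

INTERFACE

Orientations are given as a unit quaternion [x, y, z, w].
In Python, from plant import r gives the robot as it stands.
- The arm moves only by the shell command python3 -m pendant 'ROWS' [FORCE]. ROWS is JSON, a list of rows, each a list of 3 entries, a list of its own where there are three numbers: the turn, a rotation vector about the tool's x, y, z in rad, then the shift along the tool's x, y, z in m, then the opening, from 0 (shut) to 1 (fully open). In form: [[[wx, wy, wz], [tx, ty, tz], claw], ...]. A call has 1 to 10 rows; each row is the pose to reach, as a shift and turn from the pose commanded when the call began, along the tool's axes at that moment; what a row does not reach only later rows make up. A row lasts 1/10 s, in which the tool goes at most 50 mm and 8.59 degrees, less where a joint would pass 70% of its speed; a pose out of reach is approached as far as the arm can. A call with a gripper value outside its range is refused whole. The fingers move at their own pace and stop on an object; FORCE is the grip in N (left out, the last holds). Time passes only in rows, so rows that repeat a pose let the fingers close. It gives the time, the measured TCP pose, the force and the opening at its end, in the units of the state.
- r.get_state(): the state, without advancing time (a new reading comes with each control period).
- r.snapshot(name): name is "side" or "top"; returns a dict with "image" (400x640x3 uint8, red, green, blue), "mtx" (3x3 intrinsics, pixels), "R" (3x3) and "t" (3): a world point X has camera coordinates R X + t. Camera axes: x right, y down, z forward; pixel columns grow to the right and rows downward; lengths in m; the calibration is good to about 2 mm. A picture is of the moment at which its call begins. There is no depth.
- r.finish_job(): hands the job in, once; it reports no verdict.
The state is a dict: "clock": time; "q": joint angles; "qd": joint speeds; "joint_torque": joint torques, N m; "tool_pos": TCP position; "eef_rot": TCP orientation; "contact_force": force on the tool from outside, world axes, zero at the start; "moment": the same for the moment, N m; "opening": opening from 0.0 (shut) to 1.0 (fully open).
Only numpy, scipy, OpenCV 4.12 (cv2) and the standard library are available. Lean on these libraries where they do the work, as an engineer would, in place of code of your own. Each camera call takes 0.05 s, during which the arm holds its last target. There are 200 camera calls.

TASK

Slide the dark wooden brooch plank straight out over the edge of its white stand, keeping it flat on the stand and square with it, until its outer end is level with the red pointer, so that the brooch backs can be reached from below. The plank is end-heavy and will tip off the stand if let go there, so finish while still holding its orange handle block end down, with the plank level and at rest. Do not move the red pointer, and leave everything else on the table where it is.

Things in the scene. Friction and masses are not known exactly. Their poses are not given: they have to be found in the camera images.
- stand: White-topped stand fixed to the table: top 300 x 150 mm, 70 mm tall. Origin: centre of its underside; x points outward, the way the plank slides (to the robot's right, within 26 degrees), y away from the robot, z up. An aluminium gauge rail (10 mm wide, top at z = 68 mm) runs outward at y = 98 mm, from x = -20 to 370 mm
- stand_lip (a point): middle of the stand's outer top edge, over which the plank slides: stand frame x = 150 mm, y = 0, z = 70 mm; axes as the stand's
- pointer (a point): Tip of the red pointer on the gauge rail's slider; axes as the stand's. At y = 66 mm, z = 77.5 mm in the stand's frame (beside the plank's path, 21 mm off the plank's edge when centred), 140 to 185 mm beyond the stand's outer edge, different every time. The slider has 4 N of friction; do not move it
- plank: Loose dark wooden plank 320 x 90 x 12 mm, flat on the stand. Origin: centre of its underside; x along it to the outer end, z up. Fixed on it: steel bar (30 x 86 x 12 mm) across at x = 93 mm, two brooches (to 15 mm tall) at x = 52, 134 mm. 0.42 to 0.66 kg, centre of mass at x = 45 mm; at the pointer, 1 to 5 N down at the handle stops it tipping. Starts 5 to 45 mm overhung, up to 0.08 rad askew
- plank_end (a point): middle of the upper edge of the plank's outer end: plank frame x = 160 mm, y = 0, z = 12 mm; axes as the plank's. It is to come level with the pointer, measured along the stand's x
- plank_handle (a point): centre of the orange handle block fixed on the plank's inner end: block 44 mm along the plank, 28 mm across, 40 mm tall (from 12 to 52 mm above the plank's underside); this point is at plank frame x = -115 mm, y = 0, z = 32 mm; axes as the plank's
- mug: blue ceramic mug, 80 mm wide, 90 mm tall; origin at the centre of its underside. Leave alone.
- glue: white capped bottle with orange cap, 48 mm wide, 110 mm tall; origin at the centre of its underside. Leave alone.
- bead_jar: amber jar with black lid, 60 mm wide, 70 mm tall; origin at the centre of its underside. Leave alone.
- spare_brooch: finished round brooch lying on the table, black disc with yellow and blue stones, about 65 mm across, 12 mm tall; origin at the centre of its underside. Leave alone.
- pliers: small blue-handled pliers lying flat, 125 mm long, 14 mm tall; origin on the table at the pivot. Leave alone.
- pin_dish: round steel dish of brass pin backs, 60 mm wide, 18 mm tall, standing on the table below where the plank will overhang (the plank passes 50 mm above it); origin at the centre of its underside. Leave alone.

How it is judged:
On the way, in this order (a step that is already met when the one before it is completed fails the run):
1. the plank has been started outward, flat on the stand: its end is 65 mm or more beyond the stand's edge (x of plank_end in the frame of stand_lip above 0.065 m and angle between plank's own z axis and vertical below 0.08 rad), for 0.05 s.
2. its end is level with the pointer, square and flat, and held down by the fingers (x of plank_end in the frame of pointer between -0.007 and 0.007 m and y of plank_end in the frame of stand_lip between -0.02 and 0.02 m and angle between the x axis of plank and the x axis of stand, either way round below 0.12 rad and angle between plank's own z axis and vertical below 0.05 rad and contact force between plank and stand above 0.5 N and z of plank_end in the frame of stand_lip between 0.004 and 0.02 m and contact force between the fingers and plank above 0.5 N), for 0.3 s.
At the end, for the whole second after the job is handed in: Fingers hold the plank (over 0.5 N), its end within 7 mm of the pointer along the stand's x, 20 mm of the middle line, 0.12 rad of square, 0.05 rad of level; it rests on the stand alone, end height within 8 mm, still. The pointer is within 5 mm of its place (all of step 2 and linear speed of plank below 0.02 m/s and angular speed of plank below 0.1 rad/s and distance of pointer from where it was at the start of the episode below 0.005 m and contact force between plank and mug below 0.2 N and contact force between plank and glue below 0.2 N and contact force between plank and bead_jar below 0.2 N and contact force between plank and spare_brooch below 0.2 N and contact force between plank and pliers below 0.2 N and contact force between plank and pin_dish below 0.2 N); the arm keeps its last pose, push and grip.
It fails at once if the plank tips (over 0.15 rad) (angle between plank's own z axis and vertical above 0.15 rad).
It fails at once if the plank is lifted off the stand (its middle over 20 mm up) (height (world z) of plank above 0.09 m).
It fails at once if the pointer is moved (over 5 mm) (distance of pointer from where it was at the start of the episode above 0.005 m).
It fails at once if another thing on the table is shifted (over 30 mm) (distance of any of mug, glue, bead_jar, spare_brooch, pliers, pin_dish from where it was at the start of the episode above 0.03 m).
It also fails if it takes over 32 s, if anything falls off the work surface, if the arm or the gripper's body presses on something with over 40 N, if the wrist force passes 120 N, or if a joint passes its speed limit or range.

## Working session

There is one attempt and no reset: what is moved stays moved. The work goes in short steps, Python scripts to look and compute and a shell command to move; the robot and the scene stay as the last step left them, time stands still between calls to the robot, and variables do not carry over. Pictures are saved under pics/ and viewed, about 8 in all and at most 12, crops included, and the job is handed in when it is done.

```bash
ls; mkdir -p pics; python3 - <<'E'
from plant import r
import cv2, json
for n in("top","side"):
    s=r.snapshot(n); cv2.imwrite(f"pics/{n}0.png",s["image"][:,:,::-1]); print(n,s["mtx"].tolist(),s["R"].tolist(),s["t"].tolist())
st=r.get_state(); print(st)
E
```

```text
pics
top [[431.7564133327407, 0.0, 322.4279229946633], [0.0, 431.7564133327407, 205.09458206032537], [0.0, 0.0, 1.0]] [[0.019418506035613393, -0.9998094752139922, 0.001983657144509541], [-0.9861031159174238, -0.019479641178592126, -0.1649884491638767], [0.16499565570430236, 0.0012477387047824988, -0.98629350436208]] [0.00882634493112567, 0.5480801809674387, 1.412485387277909]
side [[391.4071860873181, 0.0, 326.3438189820831], [0.0, 391.4071860873181, 202.2878369754571], [0.0, 0.0, 1.0]] [[0.998893954330026, -0.046345167322872326, 0.007936842491780385], [-0.018477107382489647, -0.5421152115892248, -0.8401010021814918], [0.04323730456099583, 0.8390251622146891, -0.5423719320401033]] [-0.5349761594129178, 0.08730604809058622, 1.1151484390606312]
{'clock': 0.1, 'q': array([ 1.20280701,  0.68988354, -0.19452401,  1.56617645,  0.15730404,
        0.90251859, -0.2150867 ]), 'qd': array([ 0.00044991, -0.00183074, -0.00146083, -0.00273507, -0.00041332,
        0.00013025,  0.00083083]), 'joint_torque': array([-3.05269896e-03, -5.28501642e+01, -1.27116367e+00, -1.53837651e+01,
       -5.24597545e-02,  1.99607057e-03,  4.41553414e-05]), 'tool_pos': array([ 0.24417213, -0.57475795,  0.24601762]), 'eef_rot': array([ 8.34009976e-01, -5.51748787e-01, -6.95990139e-04, -3.89211376e-04]), 'contact_force': array([-0.82972895, -0.61757399,  0.33488244]), 'moment': array([-0.0422861 , -0.01979387,  0.00389402]), 'opening': 1.002583061465668}
```

View pics/top0.png

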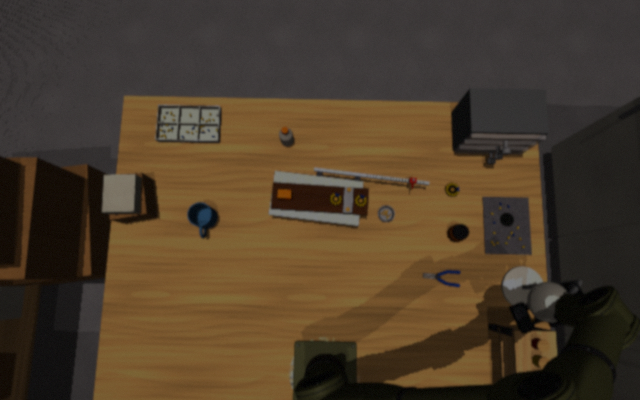

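View pics/side0.png

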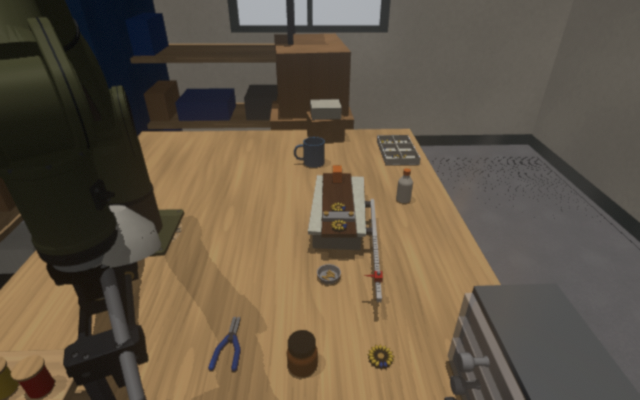

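The top view shows the stand at about (318,200), the orange handle at (284,194), and the red pointer at about (412,182). I'll enlarge both views.

```bash
python3 - <<'E'
import cv2, numpy as np
a=cv2.imread("pics/top0.png")[160:236,260:440]; a=cv2.convertScaleAbs(a,alpha=1.3,beta=10)
b=cv2.imread("pics/side0.png")[160:310,300:400]
cv2.imwrite("pics/top0c.png",cv2.resize(a,(792,334),interpolation=cv2.INTER_CUBIC)) #x4.4
cv2.imwrite("pics/side0c.png",cv2.resize(b,(400,600),interpolation=cv2.INTER_CUBIC)) #x4
E
```

```text
(no output)
```

View pics/top0c.png

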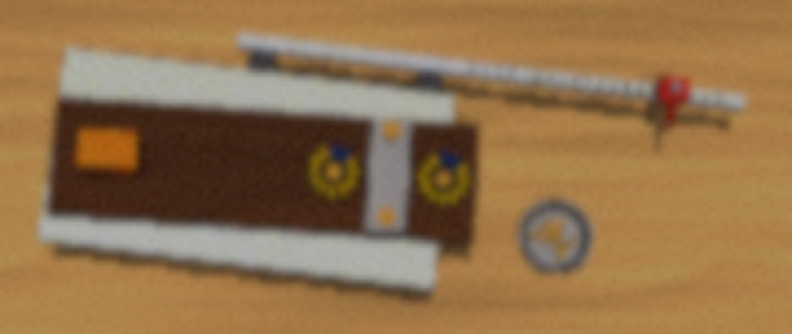

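View pics/side0c.png

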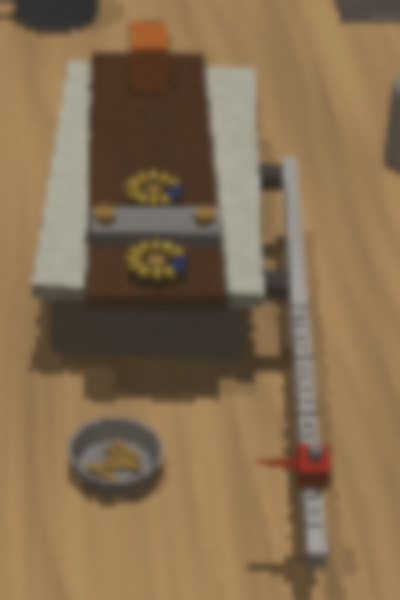

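```bash
cat > h.py <<'E'
import numpy as np
from plant import r
from scipy.optimize import least_squares
from scipy.spatial.transform import Rotation as Ro
C={"top":(4.4,260,160),"side":(4,300,160)}
def cam(n): 
    s=r.snapshot(n); return s["mtx"],s["R"],s["t"]
def proj(c,X):
    K,R,t=c; p=(K@(R@np.asarray(X).T+t[:,None])); return (p[:2]/p[2]).T
def px(n,uv): 
    s,a,b=C[n]; return (np.array(uv)+.5)/s-.5+[a,b]
def place(p,L):
    c,s=np.cos(p[2]),np.sin(p[2]); L=np.asarray(L,float)
    return np.c_[p[0]+c*L[:,0]-s*L[:,1],p[1]+s*L[:,0]+c*L[:,1],L[:,2]]
E
cat > fit.py <<'E'
from h import *
cs={n:cam(n) for n in C}
S=[[-.15,.075,.07],[.15,.075,.07],[.15,-.075,.07],[-.15,-.075,.07],[-.02,.098,.068],[.37,.098,.068]]
P=[[-.16,.045,.082],[.16,.045,.082],[.16,-.045,.082],[-.16,-.045,.082],[-.115,0,.122]]
SO={"top":[(67,48),(455,95),(433,292),(40,240),(240,38),(745,100)],"side":[(257,67),(265,297),(33,290),(68,62),(290,158),(316,560)]}
PO={"top":[(60,100),(477,124),(469,243),(50,213),(107,148)],"side":[(205,55),(227,297),(87,297),(93,55),(148,24)]}
def fit(L,O,x0):
    f=lambda p:np.concatenate([(proj(cs[n],place(p,L))-px(n,O[n])).ravel() for n in C])
    s=least_squares(f,x0,loss='soft_l1'); print(s.x.round(4)); print(f(s.x).reshape(2,-1,2).round(1).tolist()); return s.x
s=fit(S,SO,[.6,0,-1.6]); p=fit(P,PO,[.6,0,-1.6])
for O in ({"top":(670,122),"side":(262,462)},{"top":(670,122)},{"side":(262,462)}):
    f=lambda q:np.concatenate([(proj(cs[n],place(s,[[q[0],.066,.0775]]))-px(n,O[n])).ravel() for n in O])
    q=least_squares(f,[.3]); print("pointer beyond lip",q.x-.15,f(q.x).round(2))
d=place(s*0+[0,0,s[2]],[[1,0,0]])
e=place(p,[[.16,0,.082],[-.115,0,.102]]); c,n=np.cos(s[2]),np.sin(s[2])
for X in e: print(X.round(4), "stand xy",[c*(X[0]-s[0])+n*(X[1]-s[1]),-n*(X[0]-s[0])+c*(X[1]-s[1])])
print("rel yaw",p[2]-s[2])
E
python3 fit.py
```

```text
[ 0.5708  0.04   -1.6764]
[[[0.2, -0.8], [0.6, -0.6], [0.7, -1.2], [-0.1, -0.7], [0.1, -0.3], [0.6, -0.2]], [[-0.9, 0.4], [-0.7, -0.3], [-0.8, -1.0], [-0.2, -0.0], [-0.5, 0.1], [0.0, -1.1]]]
[ 0.567   0.0288 -1.6192]
[[[-0.6, -1.4], [0.8, -0.4], [1.3, -0.6], [-0.7, -0.4], [0.1, -0.4]], [[-0.8, -0.5], [-0.1, -0.0], [-0.9, -0.3], [-0.9, -0.7], [-0.0, 2.7]]]
pointer beyond lip [0.16155026] [ 0.01  1.35 -2.03 -0.11]
pointer beyond lip [0.16096617] [-0.16  1.33]
pointer beyond lip [0.16208731] [-2.03  0.06]
[ 0.5592 -0.131   0.082 ] stand xy [np.float64(0.17129893845614538), np.float64(0.006505411383046165)]
[0.5725 0.1436 0.102 ] stand xy [np.float64(-0.1032520532414918), np.float64(-0.009202960838287606)]
rel yaw 0.05715246228905446
```

```bash
cat > go.py <<'E'
from h import *
import sys
# go.py x y z yaw : shift/turn in tool axes so that tool points down with jaw axis along world angle yaw(mod pi)
def go(x,y,z,yaw):
    st=r.get_state(); R=Ro.from_quat(st["eef_rot"]); M=R.as_matrix()
    best=None
    for k in (0,np.pi):
        a=yaw+k; T=np.c_[[np.cos(a),np.sin(a),0],[np.sin(a),-np.cos(a),0],[0,0,-1]]
        w=Ro.from_matrix(M.T@T).as_rotvec(); print("turn",w.round(4))
    print("shift",(M.T@(np.array([x,y,z])-st["tool_pos"])).round(4),"F",st["contact_force"].round(2),st["tool_pos"].round(4),st["opening"],st["clock"],"q",st["q"].round(2), "jaw yaw",np.arctan2(M[1,0],M[0,0]))
if __name__=="__main__": go(*map(float,sys.argv[1:]))
E
python3 go.py .5725 .1436 .2 -0.0484
```

```text
turn [-5.0000e-04  1.0000e-03 -1.1205e+00]
turn [1.1000e-03 6.0000e-04 2.0211e+00]
shift [-0.5328 -0.5831  0.0468] F [0.46 0.53 0.03] [ 0.2443 -0.5749  0.2462] 0.9958283633680706 0.2 q [ 1.2   0.69 -0.19  1.57  0.16  0.9  -0.22] jaw yaw -1.168928201053561
```

```bash
python3 -m pendant '[[[0,0,-0.3],[-0.13,-0.15,0],1],[[0,0,-0.6],[-0.26,-0.29,0],1],[[0,0,-0.8],[-0.4,-0.44,0.01],0.7],[[0,0,-1.12],[-0.533,-0.583,0.03],0.7],[[0,0,-1.12],[-0.533,-0.583,0.047],0.7],[[0,0,-1.12],[-0.533,-0.583,0.047],0.7],[[0,0,-1.12],[-0.533,-0.583,0.047],0.7],[[0,0,-1.12],[-0.533,-0.583,0.047],0.7],[[0,0,-1.12],[-0.533,-0.583,0.047],0.7],[[0,0,-1.12],[-0.533,-0.583,0.047],0.7]]' 20; python3 go.py .5725 .1436 .15 -0.0484
```

```text
clock: 1.2
tool_pos: [0.453, -0.1199, 0.2212]
eef_rot: [1.0, -0.025, 0.0, 0.0]
contact_force: [0.9, -0.4, 0.1]
opening: 0.701
turn [ 0.0001 -0.0002 -0.001 ]
turn [-3.0000e-04 -2.0000e-04  3.1406e+00]
shift [ 0.1063 -0.2691  0.0711] F [ 0.86 -0.41  0.06] [ 0.453  -0.1199  0.2212] 0.7011452364409053 1.2 q [ 0.45  0.56 -0.45  2.04  0.4   0.62 -0.32] jaw yaw -0.04941766033405486
```

```bash
python3 -m pendant '[[[0,0,0],[0.106,-0.269,0.02],0.6],[[0,0,0],[0.106,-0.269,0.02],0.6],[[0,0,0],[0.106,-0.269,0.02],0.6],[[0,0,0],[0.106,-0.269,0.03],0.6],[[0,0,0],[0.106,-0.269,0.04],0.6],[[0,0,0],[0.106,-0.269,0.06],0.6],[[0,0,0],[0.106,-0.269,0.07],0.6],[[0,0,0],[0.106,-0.269,0.07],0.6]]'; python3 go.py .5725 .1436 .096 -0.0484
python3 - <<'E'
from plant import r
import cv2
s=r.snapshot("top")["image"][130:240,250:380,::-1]
q=r.snapshot("side")["image"][110:260,290:400,::-1]
a=cv2.resize(s,(520,440),interpolation=3); b=cv2.resize(q,(275,375),interpolation=3)
b=cv2.copyMakeBorder(b,0,65,0,0,0)
cv2.imwrite("pics/c1.png",cv2.hconcat([a,b]))
E
```

```text
clock: 2.0
tool_pos: [0.57, 0.1422, 0.1492]
eef_rot: [1.0, -0.023, -0.002, 0.001]
contact_force: [0.1, -1.1, -0.4]
opening: 0.603
turn [0.0019 0.0042 0.0015]
turn [-6.5000e-03  3.0000e-03 -3.1401e+00]
shift [ 0.0027 -0.0017  0.0531] F [ 0.08 -1.13 -0.4 ] [0.57   0.1422 0.1492] 0.6032031006069394 2.0 q [-0.12  0.79 -0.36  1.76  0.41  0.67 -0.75] jaw yaw -0.046892525553606595
```

View pics/c1.png

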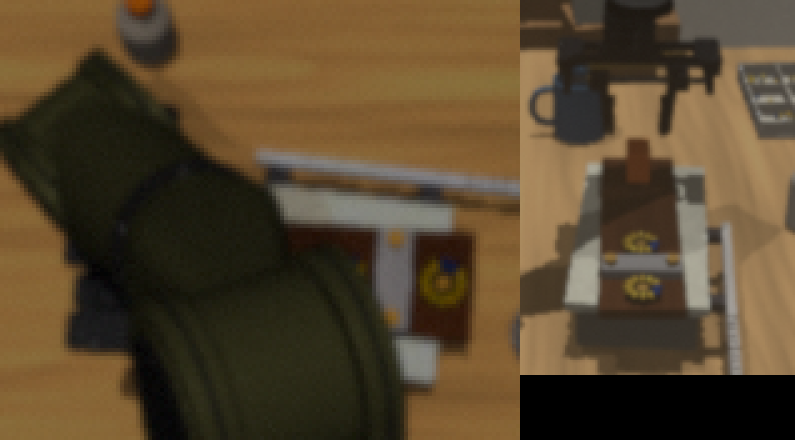

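The side view shows the fingers straddling the handle: finger columns at about 608 and 666, handle at 637. I'll descend and close gently.

```bash
python3 -m pendant '[[[0.002,0.004,0],[0.002,-0.001,0.015],0.6],[[0.002,0.004,0],[0.002,-0.001,0.03],0.6],[[0.002,0.004,0],[0.002,-0.001,0.043],0.6],[[0.002,0.004,0],[0.002,-0.001,0.05],0.6],[[0.002,0.004,0],[0.002,-0.001,0.05],0.5],[[0.002,0.004,0],[0.002,-0.001,0.05],0.4],[[0.002,0.004,0],[0.002,-0.001,0.05],0.36]]' 15; python3 go.py .5725 .1436 .096 -0.0484
```

```text
clock: 2.8
tool_pos: [0.574, 0.1429, 0.102]
eef_rot: [1.0, -0.025, 0.003, -0.001]
contact_force: [-0.2, 0.0, 0.5]
opening: 0.369
turn [-0.0025 -0.0053 -0.0008]
turn [-0.0083  0.0039  3.1408]
shift [-0.0016 -0.0006  0.006 ] F [-0.17  0.01  0.53] [0.574  0.1429 0.102 ] 0.3693822420053303 2.8 q [-0.14  0.86 -0.31  1.78  0.45  0.57 -0.79] jaw yaw -0.04920970149831716
```

```bash
python3 -m pendant '[[[-0.002,-0.004,0],[-0.001,0,0.004],0.36],[[-0.002,-0.004,0],[-0.001,0,0.004],0.34],[[-0.002,-0.004,0],[-0.001,0,0.004],0.3],[[-0.002,-0.004,0],[-0.001,0,0.004],0.2],[[-0.002,-0.004,0],[-0.001,0,0.004],0.2],[[-0.002,-0.004,0],[-0.001,0,0.004],0.2]]' 15; python3 go.py .5725 .1436 .096 -0.0484
```

```text
clock: 3.4
tool_pos: [0.5726, 0.143, 0.0972]
eef_rot: [1.0, -0.024, 0.0, -0.0]
contact_force: [0.1, -0.3, -1.5]
opening: 0.316
turn [-0.     -0.0001 -0.0004]
turn [-1.0000e-04  1.0000e-04  3.1412e+00]
shift [-0.0001 -0.0006  0.0012] F [ 0.1  -0.34 -1.53] [0.5726 0.143  0.0972] 0.31563465054541723 3.4 q [-0.15  0.86 -0.31  1.78  0.45  0.57 -0.79] jaw yaw -0.04880154123273194
```

```bash
python3 -m pendant '[[[0,0,0],[0,0,0.001],0.2],[[0,0,0],[0,0,0.002],0.2],[[0,0,0],[0,0,0.002],0.2]]' 25; python3 -m pendant '[[[0,0,0],[0,0.003,0],0.2],[[0,0,0.004],[0,0.01,0],0.2],[[0,0,0.008],[0,0.018,0],0.2],[[0,0,0.012],[0,0.026,0],0.2],[[0,0,0.016],[0,0.034,0],0.2],[[0,0,0.016],[0,0.04,0],0.2],[[0,0,0.016],[0,0.04,0],0.2]]'; python3 go.py .567 .003 .097 -0.1056
```

```text
clock: 3.7
tool_pos: [0.5726, 0.143, 0.0971]
eef_rot: [1.0, -0.024, 0.0, 0.0]
contact_force: [-2.7, -1.8, 14.1]
opening: 0.314
clock: 4.4
tool_pos: [0.5723, 0.1056, 0.0971]
eef_rot: [0.999, -0.032, 0.002, -0.002]
contact_force: [-0.1, 3.5, 8.6]
opening: 0.313
turn [-0.0049 -0.0041  0.041 ]
turn [ 0.0064 -0.0076 -3.1005]
shift [ 0.0014  0.1027 -0.0004] F [-0.11  3.46  8.64] [0.5723 0.1056 0.0971] 0.31332774462934887 4.4 q [-0.08  0.86 -0.31  1.81  0.46  0.54 -0.76] jaw yaw -0.06457926305761752
```

```bash
python3 -m pendant '[[[0,0,0.004],[0,0.006,0],0.2],[[0,0,0.008],[0,0.014,0],0.2],[[0,0,0.014],[0,0.022,0],0.2],[[0,0,0.02],[0,0.03,0],0.2],[[0,0,0.026],[0,0.038,0],0.2],[[0,0,0.032],[0.001,0.046,0],0.2],[[0,0,0.036],[0.001,0.054,0],0.2],[[0,0,0.04],[0.001,0.062,0],0.2],[[0,0,0.04],[0.001,0.068,0],0.2],[[0,0,0.04],[0.001,0.07,0],0.2]]'; python3 -m pendant '[[[0,0,0],[0,0,0],0.2],[[0,0,0],[0,0,0],0.2]]'; python3 go.py .567 .003 .097 -0.1056
python3 - <<'E'
from plant import r
import cv2
s=r.snapshot("top")["image"][160:236,340:440,::-1]
q=r.snapshot("side")["image"][190:290,300:400,::-1]
cv2.imwrite("pics/c2.png",cv2.vconcat([cv2.resize(s,(600,456),interpolation=3)]))
cv2.imwrite("pics/c2s.png",cv2.resize(q,(600,600),interpolation=3))
E
```

```text
clock: 5.4
tool_pos: [0.569, 0.0365, 0.0971]
eef_rot: [0.999, -0.052, 0.002, -0.003]
contact_force: [0.1, 7.1, 8.3]
opening: 0.316
clock: 5.6
tool_pos: [0.569, 0.0364, 0.0971]
eef_rot: [0.999, -0.052, 0.002, -0.002]
contact_force: [-0.4, 5.1, 9.5]
opening: 0.313
turn [-0.0051 -0.0045  0.0018]
turn [ 0.0071 -0.0081 -3.1398]
shift [ 0.0014  0.0334 -0.0001] F [-0.38  5.13  9.54] [0.569  0.0364 0.0971] 0.3129320327866055 5.6 q [ 0.04  0.85 -0.31  1.85  0.48  0.51 -0.7 ] jaw yaw -0.10383229069131271
```

View pics/c2.png

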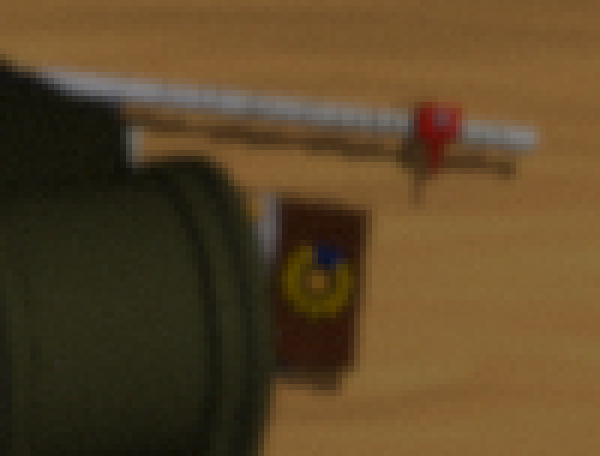

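View pics/c2s.png

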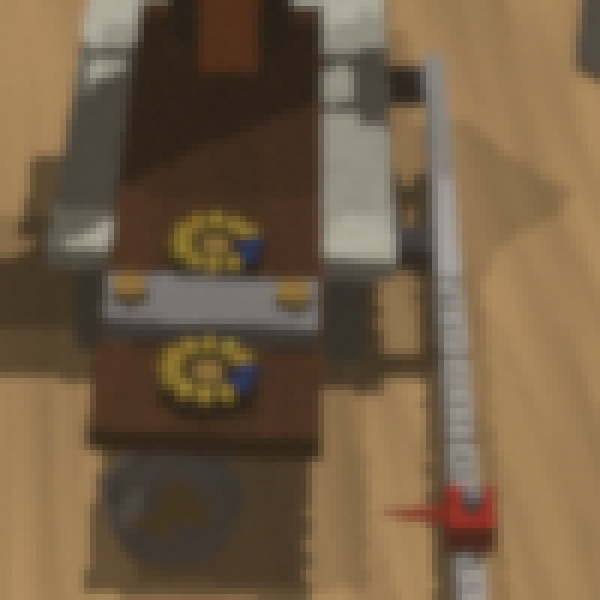

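Top crop: end corners at about (370,212) and (350,372), pointer tip at (432,170). Side crop: end upper edge from (92,437) to (320,441), tip at (388,513). I'll compute the remaining distance.

```bash
cat > m.py <<'E'
from h import *
import sys,json
def back(c,uv,z):
    K,R,t=c; d=R.T@np.linalg.inv(K)@[uv[0],uv[1],1]; o=-R.T@t; return (o+d*(z-o[2])/d[2])
s=np.array([.5708,.04,-1.6764]); 
def st(X): c,n=np.cos(s[2]),np.sin(s[2]); d=X[:2]-s[:2]; return np.array([c*d[0]+n*d[1]-.15,-n*d[0]+c*d[1]])
def run(T,S,G):   # per cam: scale,off,  far,near,tip
  for n,(sc,a,b),P in (("top",T,G[0]),("side",S,G[1])):
    c=cam(n); U=[(np.array(p)+.5)/sc-.5+[a,b] for p in P]
    A=[st(back(c,u,z)) for u,z in zip(U,(.082,.082,.0775))]
    m=(A[0]+A[1])/2; print(n,np.round(A,4).tolist(),"end mid",m.round(4),"gap",(A[2]-m)[0].round(4))
E
python3 -c "
from m import *
run((6,340,160),(6,300,190),[[(370,212),(350,372),(432,170)],[(320,441),(92,437),(388,513)]])"
```

```text
top [[0.1277, 0.0396], [0.1253, -0.0502], [0.1603, 0.0685]] end mid [ 0.1265 -0.0053] gap 0.0338
side [[0.1288, 0.0432], [0.1325, -0.0434], [0.1616, 0.0686]] end mid [ 1.306e-01 -1.000e-04] gap 0.031
```

```bash
python3 -m pendant '[[[0,0,0.002],[0,0.005,0],0.2],[[0,0,0.002],[0.001,0.011,0],0.2],[[0,0,0.002],[0.001,0.017,0],0.2],[[0,0,0.002],[0.001,0.023,0],0.2],[[0,0,0.002],[0.001,0.027,0],0.2],[[0,0,0.002],[0.001,0.03,0],0.2],[[0,0,0.002],[0.001,0.0315,0],0.2],[[0,0,0.002],[0.001,0.0315,0],0.2],[[0,0,0.002],[0.001,0.0315,0],0.2]]'; python3 go.py .567 .003 .097 -0.1056
python3 - <<'E'
from plant import r
import cv2
s=r.snapshot("top")["image"][170:230,370:440,::-1]
q=r.snapshot("side")["image"][220:310,310:400,::-1]
cv2.imwrite("pics/c3.png",cv2.resize(s,(700,600),interpolation=3))
cv2.imwrite("pics/c3s.png",cv2.resize(q,(600,600),interpolation=3))
E
```

```text
clock: 6.7
tool_pos: [0.5668, 0.0054, 0.0971]
eef_rot: [0.999, -0.053, 0.002, -0.003]
contact_force: [-0.1, 6.0, 8.6]
opening: 0.318
turn [-0.0056 -0.0047  0.0003]
turn [ 0.0073 -0.0088 -3.1413]
shift [0.0004 0.0024 0.0001] F [-0.12  5.95  8.58] [0.5668 0.0054 0.0971] 0.3180995711267057 6.7 q [ 0.1   0.84 -0.32  1.86  0.49  0.51 -0.65] jaw yaw -0.10536180450633305
```

View pics/c3.png

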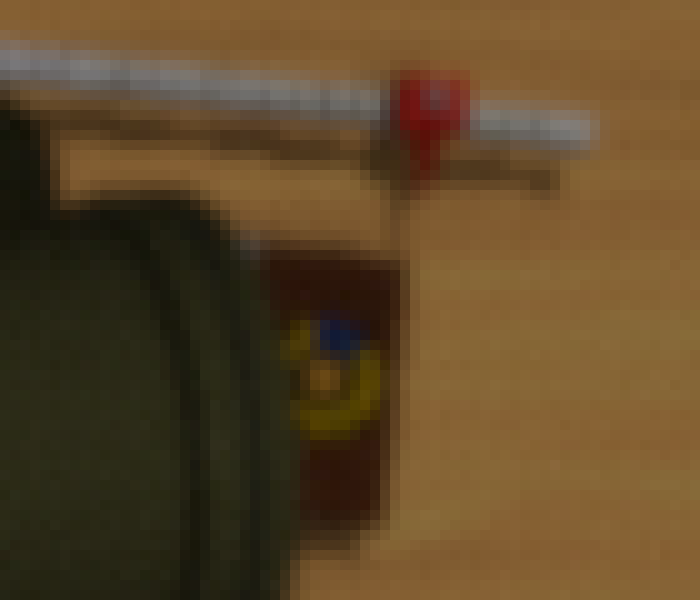

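View pics/c3s.png

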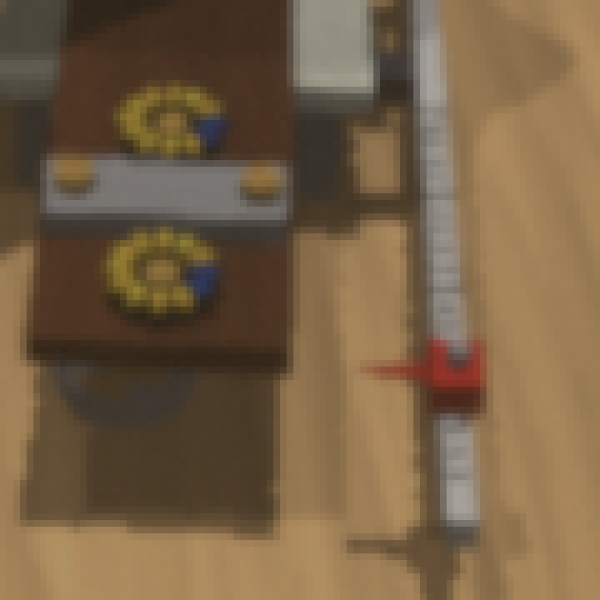

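```bash
python3 -c "
from m import *
run((10,370,170),(6.6667,310,220),[[(405,260),(385,525),(420,182)],[(288,353),(30,345),(363,370)]])"
```

```text
top [[0.1568, 0.0412], [0.1583, -0.0476], [0.1601, 0.069]] end mid [ 0.1575 -0.0032] gap 0.0026
side [[0.16, 0.043], [0.162, -0.0428], [0.1616, 0.0681]] end mid [1.61e-01 1.00e-04] gap 0.0006
```

```bash
python3 -m pendant '[[[0,0,0],[0,0.0015,0],0.2],[[0,0,0],[0,0.0015,0],0.2],[[0,0,0],[0,0.0015,0],0.2],[[0,0,0],[0,0.0015,0],0.2],[[0,0,0],[0,0.0015,0],0.2],[[0,0,0],[0,0.0015,0],0.2],[[0,0,0],[0,0.0015,0],0.2],[[0,0,0],[0,0.0015,0],0.2]]'; python3 go.py .567 .003 .097 -0.1056; python3 -c "
from plant import r
print(abs(r.get_state()['qd']).max()); r.finish_job()"
```

```text
clock: 7.7
tool_pos: [0.5667, 0.0042, 0.0971]
eef_rot: [0.999, -0.053, 0.003, -0.003]
contact_force: [0.8, 7.3, 8.7]
opening: 0.315
turn [-0.0059 -0.0047  0.0005]
turn [ 0.0074 -0.0093 -3.141 ]
shift [0.0004 0.0012 0.0001] F [0.83 7.32 8.73] [0.5667 0.0042 0.0971] 0.31523838433376766 7.7 q [ 0.1   0.84 -0.32  1.86  0.49  0.51 -0.65] jaw yaw -0.10507796018252609
0.001177519779672835
the job is handed in; nothing more can be done
```

I gripped the orange handle with 25 N and pressed it down at about 9 N. I then slid the plank about 139 mm outward, turning it about 0.056 rad to square it with the stand. The job was handed in at 7.7 s, still holding the handle down.

**Distance to pointer:** The last pictures, taken before a final 1.2 mm nudge, put the plank's end 0.6 mm (side camera) and 2.6 mm (top camera) short of the pointer. After the nudge, the arm's measured position put it about 1 mm short. I took no picture after the nudge.

**Square, level and held:** The end was within about 3 mm of the middle line and square to about 0.02 rad. The tool was at rest, its height had not changed, and the tool itself was tilted about 0.007 rad. The measured force on the tool was 8.7 N upward.

**Disagreement:** The two cameras differ by 2–4 mm on where the plank's end is, which is within the 7 mm tolerance.

**Other objects:** The pointer measured in the same place as before, to about 1 mm. I saw no sign that any other object had been touched, but I did not measure their positions again.

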